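Lock the indexing fixture and hold its knob at the third click

ROBOT

A 6-joint arm with a two-finger parallel gripper is mounted at the origin on a cart in front of the work surface, level with it; the furniture and walls round the work are solid. World frame = base frame: x ahead of the robot, y to its left, z up, the work surface at z = 0. Lengths are in mm, angles in degrees, forces in N, time in s.
With the tool pointing down it reaches from about 250 to 800 mm from the base axis. Payload 8.5 kg.
Tool frame: the origin (TCP) lies midway between the tips of the shut fingers; the grasp point (between the pads) lies 19 mm behind it; z points along the fingers, y is the direction in which the jaws open and shut (so a half turn about z gives the same grasp; the last joint's range is limited). The gripper opens to 85 mm and grips with 20 to 120 N. Pads are 22 mm wide; open, the fingers measure 114 mm over their backs; the gripper's body (76 mm by 85 mm) begins 54 mm behind the grasp point. The pads swing forward as they close: fully open they stand 13 mm farther back than shut.
Start: joints at [63.484, 13.648, -0.773, 75.585, 0, 90], TCP at [234.368, 469.735, 231.276] pointing down, gripper open.
Joint ranges: [-152.45, 152.45], [-59.26, 108.67], [-65.41, 83.53], [-104.44, 129.93], [-82.83, 76.93], [-180, 180]. Speed limits (degrees/s): [127.2, 127.2, 159.86, 180, 180, 180].

INTERFACE

Orientations are given as a 3x3 rotation matrix whose columns are the frame's x, y, z axes.
In Python, from bench import manip, cams, get_time_s, get_qpos, get_dq, get_joint_torque, get_position, get_tool_rot, get_contact_force, get_ft_torque, get_gripper_width gives the robot as it stands. The module is installed in compiled form; this text tells all that it offers. Calls block until the motion is done:
- manip.goto(position, orientation): joint-space move of the TCP to a pose.
- manip.move_straight(position, speed=150, ori=None, until_force=None): straight line of the TCP; ori=None keeps the orientation; speed is the mean speed in mm/s. With until_force (N) it stops when the force on the tool has changed by that much, and returns True; else False.
- manip.goto_joints(angles): joint-space move.
- manip.command_gripper(opening, squeeze=None): finger opening in mm; squeeze is the grip in N (None keeps the last); returns when the fingers have stopped.
- manip.hold(seconds).
- manip.solve_ik(position, orientation): joint angles nearest the present ones, or None.
- cams.snapshot(name): name is "scene" or "top"; returns (picture, depth): 384x512x3 uint8, red, green, blue; 384x512 float32, mm along the optical axis (not along the pixel's ray), 0 where there is no reading.
- cams.get_calibration(name): a dict with "intrinsics" (3x3 intrinsics, pixels), "pose" (4x4, takes a point from camera to world coordinates). Camera axes: x right, y up, looking along -z (the intrinsics and any distortion apply to the point x, -y, -z); pixel columns grow to the right and rows downward; lengths in mm; the calibration is good to about 2 mm. A picture is of the moment at which its call begins. get_calibration takes no time and is no camera call.
A pose or a line that the arm cannot do raises manip.IKError and nothing moves.
- manip.job_done(): hands the job in, once; it reports no verdict.
Readings, each from a call of its own:
- get_time_s(): time.
- get_qpos(): joint angles.
- get_dq(): joint speeds.
- get_joint_torque(): joint torques, N m.
- get_position(): TCP position.
- get_tool_rot(): TCP orientation.
- get_contact_force(): force on the tool from outside, world axes, zero at the start.
- get_ft_torque(): the same for the moment, N m.
- get_gripper_width(): finger opening in mm.
Only numpy, scipy, OpenCV 4.12 (cv2) and the standard library are available. Lean on these libraries where they do the work, as an engineer would, in place of code of your own. Each camera call takes 0.05 s, during which the arm holds its last target. There are 200 camera calls.

TASK

Lock the indexing fixture on the bench: turn its lock collar clockwise by the upright lug until the lug is fully home against its stop. Then turn the index knob on top clockwise from rest, by feel, to the third click (the tick with three dots), never running over to the fourth, and finish while holding it there in the gripper: its spring turns it back if it is let go. Leave the spanner, tape measure and screwdriver where they lie.

Things in the scene. Friction and masses are not known exactly. Their poses are not given: they have to be found in the camera images.
- index_fixture: Round indexing fixture, fixed to the bench: dark steel flange 210 mm across, 12 mm high; a drum 100 mm across, its flat top (dial) 53 mm above the bench; a steel lock collar (ring 128 mm across, top 33 mm up) round the drum. Origin: on its upright axis at bench level, z up; collar and knob turn about this axis. 'Fixture angle' below: counter-clockwise from above, from its x axis.
- collar_turn (a joint): Angle of the lock collar, rad, growing clockwise from above: 0 unlocked, 0.95 locked, fully home against the stop (end of travel). Starts at 0 to 0.3 and stays where left; friction 0.12 N m. The lug stands at fixture angle 1.75 - value. At the locked place: a short white line on the flange's rim and, clockwise of the lug, a low stop pad (top 24 mm above the bench).
- lock_collar: The lock collar with its only lug, the place to pinch it: an upright steel fin, 12 mm thick (around the circle), 30 mm long radially (64 to 94 mm from the axis), from 16 to 68 mm above the bench. Origin on the fixture's axis at bench level; its x axis points from the axis out through the middle of the lug, z up.
- lug_grip (a point): Point in the lug to pinch: 80 mm from the fixture's axis, 54 mm above the bench; axes as the lug's (pinch along y).
- knob_turn (a joint): Angle of the index knob, rad, growing clockwise from above: 0 at rest, travel to 1.8. Clicks 1 to 4 sit at 0.4, 0.8, 1.2, 1.6; between them (0.2, 0.6, 1.0, 1.4) a plunger rides over a lobe, felt as a rise and drop of torque. Return spring 0.05 N m at rest, 0.07 at click 3, plunger +-0.04, jumping up past each click: it never stays at a click by itself, so do all three in one grasp.
- index_knob: The index knob, on top: a black upright bar, 56 mm long, 16 mm thick, 60 to 94 mm above the bench, with a small steel pointer under one end. Origin on the fixture's axis at bench level; x along the bar to the pointer, z up. Pointer at fixture angle 3.74 - knob value. On the dial a tick marks rest (no dot) and each click (1 to 4 black dots).
- knob_grip (a point): Point in the bar on the axis, 79 mm above the bench, where to pinch it; axes as the handle's (pinch along y). The dial is 26 mm below it.
- spanner: Loose combination spanner, 159 mm long, lying right of the fixture. Bystander.
- tape_measure: Loose pocket tape measure, 62 x 81 x 33 mm, lying right of the fixture. Bystander.
- screwdriver: Loose flat screwdriver, 210 mm long, lying beyond the fixture. Bystander.

How it is judged:
By the outcome, as a careful person would: the job done as asked, in the order asked, and still so for the second after the job is handed in, while the arm keeps its last pose, push and grip.
It also fails if it takes over 51 s, if anything falls off the work surface, if the arm or the gripper's body presses on something with over 40 N, if the wrist force passes 120 N, or if a joint passes its speed limit or range.

## Working session

There is one attempt and no reset: what is moved stays moved. The work goes in short steps, each a Python script; the robot and the scene stay as the last script left them, time stands still between calls to the robot, and variables do not carry over. Pictures are saved under pics/ and viewed, about 8 in all and at most 12, crops included, and the job is handed in when it is done.

```bash
mkdir -p pics; python3 - <<'E'
from bench import *
import cv2,numpy as np
for n in("scene","top"):
    p,d=cams.snapshot(n); cv2.imwrite(f"pics/{n}0.png",p[:,:,::-1]); np.savez(f"{n}0.npz",p=p,d=d)
    c=cams.get_calibration(n); print(n,c["intrinsics"],np.round(c["pose"],3),[k for k in c])
print(get_time_s(),get_position(),get_tool_rot())
E
```

```text
scene [[403.86654475   0.         254.27590349]
 [  0.         403.86654475 188.3871538 ]
 [  0.           0.           1.        ]] [[ 4.80000e-01  5.30000e-01 -6.99000e-01 -2.05807e+02]
 [-8.77000e-01  2.97000e-01 -3.76000e-01 -5.64631e+02]
 [ 8.00000e-03  7.94000e-01  6.08000e-01  7.82962e+02]
 [ 0.00000e+00  0.00000e+00  0.00000e+00  1.00000e+00]] ['intrinsics', 'pose']
top [[365.43835911   0.         246.39605369]
 [  0.         365.43835911 188.98518905]
 [  0.           0.           1.        ]] [[-2.00000e-03  9.94000e-01 -1.05000e-01  5.05507e+02]
 [-1.00000e+00 -5.00000e-03 -3.00000e-02 -1.42926e+02]
 [-3.00000e-02  1.05000e-01  9.94000e-01  9.98450e+02]
 [ 0.00000e+00  0.00000e+00  0.00000e+00  1.00000e+00]] ['intrinsics', 'pose']
0.1 [234.21907534 469.43581003 230.74017013] [[-8.94798331e-01  4.46470167e-01 -5.79992513e-04]
 [ 4.46470544e-01  8.94797555e-01 -1.17854227e-03]
 [-7.20808229e-06 -1.31350723e-03 -9.99999137e-01]]
```

View pics/top0.png

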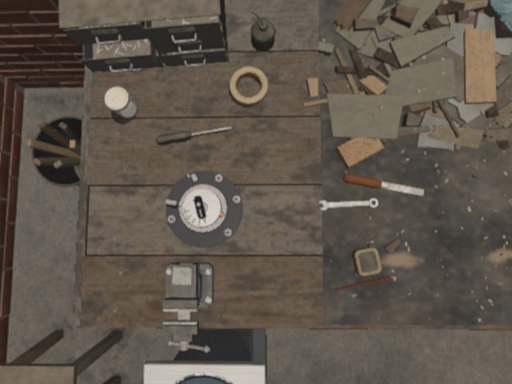

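View pics/scene0.png

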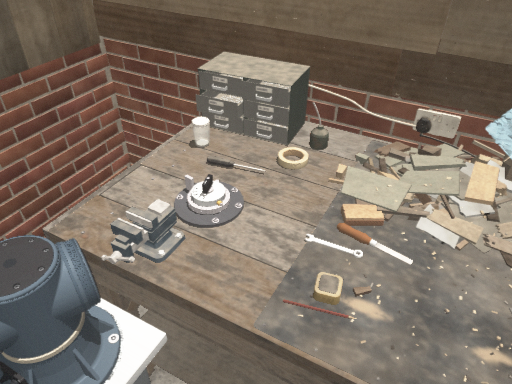

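Top view: fixture at about (203,208), the vise in front at (182,285), bystanders well clear. I'll enlarge the fixture from both views and fit its geometry.

```bash
cat > h.py <<'E'
from bench import *
import numpy as np, cv2
def cloud(n,d):
    c=cams.get_calibration(n);K=c["intrinsics"];T=c["pose"]
    v,u=np.mgrid[:384,:512]
    P=np.stack([(u-K[0,2])*d/K[0,0],-(v-K[1,2])*d/K[1,1],-d],-1)
    return P@T[:3,:3].T+T[:3,3]
def proj(n,X):
    c=cams.get_calibration(n);K=c["intrinsics"];T=c["pose"]
    p=(np.atleast_2d(X)-T[:3,3])@T[:3,:3]
    return np.stack([K[0,2]+K[0,0]*p[:,0]/-p[:,2],K[1,2]+K[1,1]*p[:,1]/p[:,2]],-1)
def crop(n,p,c,r,name,k=8):
    u,v=map(int,c); cv2.imwrite(name,cv2.resize(p[v-r:v+r,u-r:u+r,::-1],None,fx=k,fy=k,interpolation=cv2.INTER_CUBIC))
E
python3 - <<'E'
from h import *
t=np.load("top0.npz");s=np.load("scene0.npz")
a=cv2.resize(t["p"][163:253,158:248,::-1],(400,400),interpolation=cv2.INTER_CUBIC)
b=cv2.resize(s["p"][155:245,165:255,::-1],(400,400),interpolation=cv2.INTER_CUBIC)
cv2.imwrite("pics/crop0.png",np.hstack([a,b]))
for n,z in(("top",t),("scene",s)):
    X=cloud(n,z["d"]); 
    near=(np.hypot(X[...,0]-480,X[...,1]+30)<250)&(z["d"]>0)
    c=np.array(X[208,203] if n=="top" else X[190,208]); 
    print(n,"c",c)
    R=np.hypot(X[...,0]-c[0],X[...,1]-c[1])
    print(" bench z",np.median(X[(R>125)&(R<150)][:,2]))
    m=(R<60)&(abs(X[...,2]-53)<5); print(" dial",m.sum(),X[m].mean(0), cv2.minEnclosingCircle(X[m][:,:2].astype(np.float32)))
    m=(R<115)&(R>60)&(X[...,2]>45); 
    print(" lug?",m.sum(),np.round(X[m][:12]).tolist())
    m=(R<45)&(X[...,2]>80); print(" knob",m.sum(),X[m].mean(0),cv2.fitLine(X[m][:,:2].astype(np.float32),2,0,.01,.01).ravel())
    m=(R<115)&(X[...,2]>7)&(X[...,2]<17); print(" flange",m.sum(),X[m].mean(0),cv2.minEnclosingCircle(X[m][:,:2].astype(np.float32)))
E
```

```text
top c [554.415828    -6.79816656  87.3678668 ]
 bench z 0.2872845805865154
 dial 937 [559.21846707   1.86079123  52.84728478] ((559.6701049804688, 2.8369948863983154), 49.97633743286133)
 lug? 61 [[579.0, 92.0, 66.0], [579.0, 89.0, 68.0], [579.0, 87.0, 68.0], [579.0, 85.0, 64.0], [579.0, 82.0, 66.0], [577.0, 95.0, 65.0], [577.0, 93.0, 65.0], [577.0, 90.0, 65.0], [576.0, 86.0, 69.0], [576.0, 84.0, 67.0], [576.0, 82.0, 66.0], [576.0, 79.0, 67.0]]
 knob 153 [558.99525438   1.71007228  92.29248829] [9.7329253e-01 2.2956836e-01 5.5899524e+02 1.7100723e+00]
 flange 2645 [555.60923087  -2.17205718  11.76429236] ((559.33935546875, 2.6073405742645264), 104.76480865478516)
scene c [541.83494685 -10.4558642   70.15740594]
 bench z 0.060805972099274186
 dial 421 [547.93105147  -6.37724635  53.56236613] ((555.8723754882812, 0.11292325705289841), 50.142730712890625)
 lug? 102 [[573.0, 94.0, 67.0], [575.0, 92.0, 67.0], [577.0, 90.0, 66.0], [574.0, 84.0, 70.0], [568.0, 90.0, 68.0], [569.0, 88.0, 68.0], [569.0, 84.0, 70.0], [572.0, 82.0, 68.0], [577.0, 83.0, 65.0], [575.0, 77.0, 68.0], [567.0, 90.0, 65.0], [567.0, 86.0, 67.0]]
 knob 100 [551.87167272  -2.31850692  91.16465805] [ 9.8063195e-01  1.9585960e-01  5.5187164e+02 -2.3185070e+00]
 flange 1238 [527.33165393 -19.43114245  12.49714485] ((556.0853881835938, 0.11796698719263077), 105.1360855102539)
```

View pics/crop0.png

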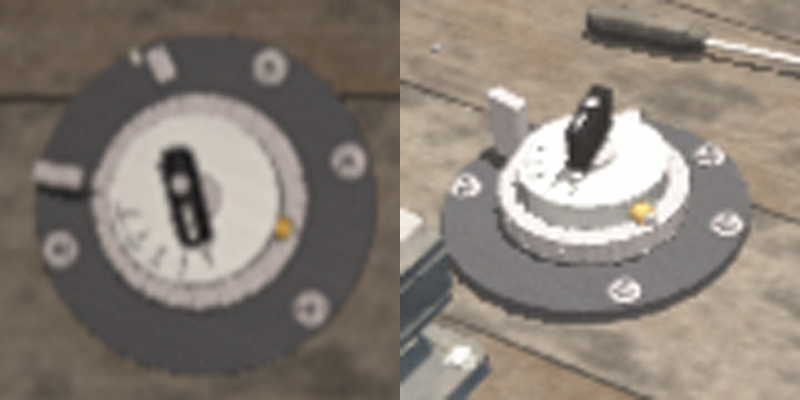

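Crop: lug at left (58,178 in the left half, pointing world +y), stop pad at (160,62), white rim line at (135,57), and ticks from (208,260) clockwise to (120,212). The two cameras disagree by about 4 mm, so I'll use the mean. Next I'll compute angles and check IK for the whole arc.

```bash
cat >> h.py <<'E'
def rot(deg):  # tool down, y axis at world angle deg
    a=np.radians(deg); y=np.array([np.cos(a),np.sin(a),0]); z=np.array([0,0,-1.]); return np.stack([np.cross(y,z),y,z],1)
E
python3 - <<'E'
from h import *
C={"top":np.array([559.5,2.7]),"scene":np.array([556,.1])}
for n in C:
    X=cloud(n,np.load(n+"0.npz")["d"]); r=X[...,:2]-C[n]; R=np.hypot(*np.moveaxis(r,-1,0)); A=np.degrees(np.arctan2(r[...,1],r[...,0]))
    m=(R>60)&(R<110)&(X[...,2]>63)&(X[...,2]<74); print(n,"lug",m.sum(),A[m].mean(),A[m].min(),A[m].max(),R[m].mean())
    m=(R>68)&(R<98)&(X[...,2]>18)&(X[...,2]<30)&(A<60)&(A>0); print(" pad",m.sum(),A[m].mean(),A[m].min(),A[m].max())
    m=(R<40)&(X[...,2]>88)&(X[...,2]<98); l=cv2.fitLine(X[m][:,:2].astype(np.float32),2,0,.01,.01).ravel();print(" knob",m.sum(),np.degrees(np.arctan2(l[1],l[0])),l[2:]-C[n])
c=np.array([557.7,1.4])
def show(la,f):
    u=np.array([np.cos(np.radians(la)),np.sin(np.radians(la))]); p=c+80*u
    for s in(-90,90):
        for z in (150,35): print("lug",la,s,z,None if (q:=manip.solve_ik([*p,z],rot(la+s))) is None else np.round(q,1))
for la in(80,52,25): show(la,0)
for ya in (103,34,-77,-146): print("knob",ya,None if (q:=manip.solve_ik([*c,60],rot(ya))) is None else np.round(q,1))
E
```

```text
top lug 52 80.19465869423787 75.729936621617 84.71511470146392 78.62067849635518
 pad 36 17.08970045657962 12.431999011011618 21.20702840276653
 knob 145 13.2451935 [-0.28198242 -0.61768861]
scene lug 31 79.91947007851985 74.03640353779124 83.30769610649276 78.94434474481032
 pad 7 17.957787257105434 14.826837352945756 21.70353539246332
 knob 77 12.767046 [-1.54962158 -0.66142026]
lug 80 -90 150 [  8.   20.8  -2.6  66.6   0.  108. ]
lug 80 -90 35 [  8.   26.2 -12.5  51.3   0.  108. ]
lug 80 90 150 [  8.   20.8  -2.6  66.6   0.  -72. ]
lug 80 90 35 [  8.   26.2 -12.5  51.3   0.  -72. ]
lug 52 -90 150 [  6.1  24.    2.4  68.4   0.  134.1]
lug 52 -90 35 [  6.1  28.9  -7.5  53.5   0.  134.1]
lug 52 90 150 [  6.1  24.    2.4  68.4   0.  -45.9]
lug 52 90 35 [  6.1  28.9  -7.5  53.5   0.  -45.9]
lug 25 -90 150 [  3.2  26.    5.7  69.7   0.  158.2]
lug 25 -90 35 [  3.2  30.7  -4.3  55.    0.  158.2]
lug 25 90 150 [  3.2  26.    5.7  69.7   0.  -21.8]
lug 25 90 35 [  3.2  30.7  -4.3  55.    0.  -21.8]
knob 103 [  0.1  23.1 -13.5  53.4   0.  -12.9]
knob 34 [  0.1  23.1 -13.5  53.4   0.   56.1]
knob -77 [ 1.000e-01  2.310e+01 -1.350e+01  5.340e+01  0.000e+00  1.671e+02]
knob -146 [ 1.000e-01  2.310e+01 -1.350e+01  5.340e+01  0.000e+00 -1.239e+02]
```

```bash
python3 - <<'E'
from h import *
c=np.array([557.7,1.4]); la=80; u=np.array([np.cos(np.radians(la)),np.sin(np.radians(la))]); p=c+80*u
manip.command_gripper(50,30)
manip.goto([*p,120],rot(la-90)); print(get_time_s(),get_position(),get_contact_force())
print(manip.move_straight([*p,35],speed=80,until_force=12))
P,_=cams.snapshot("scene"); T,_=cams.snapshot("top")
print(get_time_s(),get_position(),get_contact_force(),get_gripper_width())
a=cv2.resize(T[153:263,148:258,::-1],(400,400),interpolation=cv2.INTER_CUBIC)
b=cv2.resize(P[125:245,145:265,::-1],(400,400),interpolation=cv2.INTER_CUBIC)
cv2.imwrite("pics/lug1.png",np.hstack([a,b]))
E
```

```text
2.45 [571.52478308  81.11200913 120.25730547] [-0.09458826  0.70449036  0.49885024]
False
3.7667 [571.99668453  80.25482559  35.56540924] [0.0698178  0.09184935 0.72568367] 50.05734754873759
```

View pics/lug1.png

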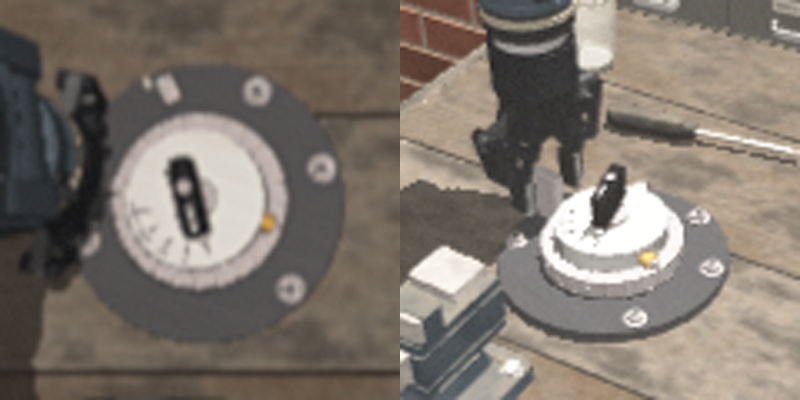

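The picture shows the lug between the two fingers (545,190 in the scene half). Next I close and turn it.

```bash
python3 - <<'E'
from h import *
c=np.array([557.7,1.4])
manip.command_gripper(5,40); manip.hold(.1)
print(get_time_s(),get_position(),np.round(get_contact_force(),1),get_gripper_width())
U=lambda a:np.array([np.cos(np.radians(a)),np.sin(np.radians(a))])
for la in list(range(74,31,-6))+list(np.arange(30,18,-1.)):
    hit=manip.move_straight([*(c+80*U(la)),35],speed=35,ori=rot(la-90),until_force=15)
    f=get_contact_force(); t=U(la-90); p=get_position()[:2]-c
    print(la,hit,round(get_time_s(),2),"tang",round(f[:2]@t,1),"rad",round(f[:2]@U(la),1),"fz",round(f[2],1),"mz",round(get_ft_torque()[2],2),"ang",round(np.degrees(np.arctan2(p[1],p[0])),2))
    if abs(f[:2]@t)>15 or hit: break
E
```

```text
4.2917 [572.35159856  80.11767783  35.34450034] [ 3.5 -2.2  2.3] 11.42209392188759
74 False 4.68 tang 4.5 rad -0.1 fz 3.7 mz 0.2 ang 73.66
68 False 5.08 tang 3.7 rad 1.9 fz 4.6 mz 0.16 ang 67.82
62 False 5.47 tang 3.9 rad 1.1 fz 5.6 mz 0.1 ang 61.88
56 False 5.86 tang 3.3 rad 2.7 fz 5.3 mz 0.13 ang 55.96
50 False 6.25 tang 1.4 rad 2.3 fz 5.8 mz 0.06 ang 50.02
44 False 6.64 tang 1.6 rad 3.8 fz 5.7 mz -0.03 ang 44.09
38 False 7.03 tang 0.8 rad 3.4 fz 5.3 mz -0.06 ang 38.16
32 False 7.42 tang 1.1 rad 4.8 fz 6.1 mz -0.09 ang 32.24
30.0 False 7.67 tang -0.1 rad 3.9 fz 5.5 mz -0.12 ang 30.29
29.0 False 7.92 tang 0.3 rad 4.4 fz 5.2 mz -0.05 ang 29.33
28.0 False 8.18 tang 0.1 rad 3.8 fz 5.4 mz -0.13 ang 28.36
27.0 False 8.43 tang -0.5 rad 5.0 fz 6.6 mz -0.11 ang 27.33
26.0 False 8.68 tang 0.8 rad 4.5 fz 5.9 mz -0.12 ang 26.38
25.0 False 8.93 tang -4.5 rad 4.9 fz 6.3 mz 0.52 ang 26.08
24.0 False 9.18 tang -10.5 rad 4.1 fz 9.4 mz 0.99 ang 26.04
23.0 False 9.43 tang -17.4 rad 4.0 fz 9.6 mz 1.4 ang 26.01
```

Force rises sharply at 26°, which matches the expected stop (stop pad 17.3° plus two half-widths). Next I release, lift, check the lug with the cameras, and go above the knob.

```bash
python3 - <<'E'
from h import *
c=np.array([557.7,1.4])
manip.command_gripper(45); p=get_position(); manip.move_straight([p[0],p[1],130],speed=150)
manip.goto([*c,130],rot(103))
P,d=cams.snapshot("scene"); X=cloud("scene",d)
r=X[...,:2]-np.array([556,.1]); R=np.hypot(*np.moveaxis(r,-1,0)); A=np.degrees(np.arctan2(r[...,1],r[...,0]))
m=(R>60)&(R<100)&(X[...,2]>60)&(X[...,2]<74)&(A>5)&(A<60); print("lug",m.sum(),A[m].mean() if m.any() else 0)
print(manip.move_straight([*c,62],speed=80,until_force=10))
P2,d2=cams.snapshot("scene")
print(get_time_s(),get_position(),np.round(get_contact_force(),1),get_qpos())
f=lambda p:cv2.resize(p[125:245,145:265,::-1],(400,400),interpolation=cv2.INTER_CUBIC)
cv2.imwrite("pics/knob1.png",np.hstack([f(P),f(P2)]))
E
```

```text
lug 21 26.082420894772273
False
14.275 [558.14140414   1.42223739  62.5606562 ] [-0.4 -0.2  0.2] [ 1.46215996e-01  2.29625746e+01 -1.32645921e+01  5.37148000e+01
 -3.94973889e-04 -1.28534594e+01]
```

View pics/knob1.png

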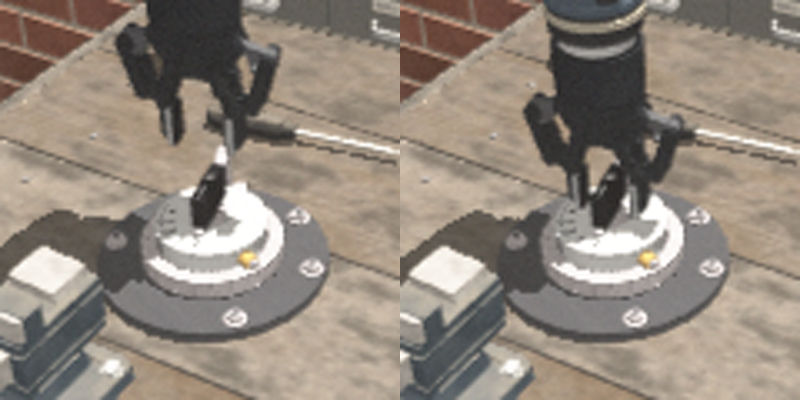

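Lug measures 26.1°, still home, and the fingers straddle the knob. Close and check the side force.

```bash
python3 - <<'E'
from h import *
t0=get_ft_torque(); print("before",np.round(t0,3))
manip.command_gripper(10,40); manip.hold(.2)
print(get_time_s(),get_position(),np.round(get_contact_force(),1),np.round(get_ft_torque(),3),get_gripper_width(),get_qpos()[5])
E
```

```text
before [-0.015 -0.036  0.004]
14.8417 [557.90648057   2.05948178  62.55174614] [-0.8  5.   5.7] [0.912 0.302 0.05 ] 15.322771400156693 -12.858643427877185
```

```bash
cat > turn.py <<'E'
from h import *
import sys
# rotate joint 6 in steps until q6 target, print torque
def turn(a,b,step):
    q=np.array(manip.Q) if hasattr(manip,'Q') else np.array(get_qpos())
    for v in np.arange(a,b+1e-6,step):
        q[5]=-12.86+np.degrees(v); manip.goto_joints(list(q)); 
        T=[];F=[]
        for _ in range(4): manip.hold(.02); T.append(get_ft_torque()[2]); F.append(get_contact_force())
        qa=get_qpos()[5]
        print(f"{get_time_s():.2f} cmd {v:.3f} act {np.radians(qa+12.86):.3f} mz {np.mean(T):.3f} F",np.round(np.mean(F,0),1),flush=True)
E
python3 - <<'E'
from turn import *
p=get_position(); manip.move_straight([557.9,2.05,62],speed=20); manip.hold(.1)
print(get_time_s(),get_position(),np.round(get_contact_force(),1),np.round(get_ft_torque(),3))
turn(0.05,0.7,0.05)
E
```

```text
15.1917 [557.88609014   2.12801933  62.51830783] [-1.6  2.   5.7] [0.325 0.494 0.117]
15.51 cmd 0.050 act 0.049 mz 0.066 F [-0.9  2.2  1.9]
15.82 cmd 0.100 act 0.098 mz 0.079 F [-2.   2.8  2.4]
16.14 cmd 0.150 act 0.148 mz 0.076 F [-1.7  3.7  3.3]
16.46 cmd 0.200 act 0.198 mz 0.053 F [-2.4  4.7  4. ]
16.77 cmd 0.250 act 0.249 mz 0.008 F [-2.1  4.9  4. ]
17.09 cmd 0.300 act 0.299 mz 0.027 F [-2.5  4.8  4. ]
17.41 cmd 0.350 act 0.349 mz 0.043 F [-2.2  5.7  3.9]
17.73 cmd 0.400 act 0.398 mz 0.093 F [-1.7  6.1  3.9]
18.04 cmd 0.450 act 0.448 mz 0.090 F [-1.7  6.2  4. ]
18.36 cmd 0.500 act 0.499 mz 0.061 F [-2.   6.2  4.2]
18.68 cmd 0.550 act 0.549 mz 0.062 F [-1.8  6.7  3.8]
18.99 cmd 0.600 act 0.598 mz 0.051 F [-1.5  6.9  3.9]
19.31 cmd 0.650 act 0.649 mz 0.041 F [-1.6  7.4  3.5]
19.62 cmd 0.700 act 0.699 mz 0.064 F [-1.9  7.5  3.4]
```

Click 1 shows as the torque jump at 0.35–0.40, with the lobe drop at 0.2–0.25, so my zero is within about 0.02 rad. Continuing.

```bash
python3 - <<'E'
from turn import *
turn(0.75,0.9,0.025); turn(0.95,1.1,0.05); turn(1.125,1.15,0.025)
print(get_gripper_width(),get_position())
E
```

```text
19.94 cmd 0.750 act 0.748 mz 0.036 F [-1.4  4.5  3.2]
20.26 cmd 0.775 act 0.773 mz 0.033 F [-1.3  5.2  3.5]
20.57 cmd 0.800 act 0.797 mz 0.111 F [-1.6  5.3  3.5]
20.89 cmd 0.825 act 0.822 mz 0.101 F [-1.3  5.3  3.5]
21.21 cmd 0.850 act 0.847 mz 0.070 F [-1.4  5.8  3.6]
21.52 cmd 0.875 act 0.872 mz 0.067 F [-0.9  6.   3.2]
21.84 cmd 0.900 act 0.898 mz 0.105 F [-1.1  6.2  3.2]
22.16 cmd 0.950 act 0.947 mz 0.066 F [-1.6  5.   3.3]
22.48 cmd 1.000 act 0.997 mz 0.042 F [-1.5  5.1  3.1]
22.79 cmd 1.050 act 1.047 mz 0.068 F [-1.1  5.6  3. ]
23.11 cmd 1.100 act 1.097 mz 0.062 F [-0.4  6.   3.2]
23.43 cmd 1.125 act 1.122 mz 0.049 F [-1.   4.9  3.7]
23.74 cmd 1.150 act 1.147 mz 0.013 F [-1.5  5.2  3.4]
15.375658834802769 [558.25097329   3.31037972  62.54372202]
```

Click 2 jumped at 0.78–0.80. Now fine steps up to the click 3 jump, stopping there.

```bash
python3 - <<'E'
from turn import *
turn(1.165,1.215,0.01)
E
```

```text
24.06 cmd 1.165 act 1.163 mz 0.017 F [-1.2  5.3  3.6]
24.38 cmd 1.175 act 1.173 mz 0.025 F [-1.2  4.7  3.7]
24.69 cmd 1.185 act 1.183 mz 0.007 F [-1.2  4.9  3.8]
25.01 cmd 1.195 act 1.193 mz 0.098 F [-1.1  5.   3.5]
25.32 cmd 1.205 act 1.203 mz 0.103 F [-0.8  5.3  3.5]
25.64 cmd 1.215 act 1.213 mz 0.121 F [-0.8  5.1  3.6]
```

Click 3 felt at 1.183–1.193. Ease back onto it and check with both cameras.

```bash
python3 - <<'E'
from turn import *
turn(1.195,1.195,0.05); manip.hold(.3); turn(1.195,1.195,.05)
P,d=cams.snapshot("scene"); T,_=cams.snapshot("top"); X=cloud("scene",d)
r=X[...,:2]-np.array([556,.1]); R=np.hypot(*np.moveaxis(r,-1,0)); A=np.degrees(np.arctan2(r[...,1],r[...,0]))
m=(R>60)&(R<100)&(X[...,2]>60)&(X[...,2]<74)&(A>5)&(A<60); print("lug",m.sum(),A[m].mean() if m.any() else 0)
a=cv2.resize(T[163:253,158:248,::-1],(400,400),interpolation=cv2.INTER_CUBIC)
b=cv2.resize(P[160:230,170:240,::-1],(400,400),interpolation=cv2.INTER_CUBIC)
cv2.imwrite("pics/end.png",np.hstack([a,b])); print(get_gripper_width(),get_time_s())
E
```

```text
25.96 cmd 1.195 act 1.195 mz 0.107 F [-1.3  4.3  3.3]
26.57 cmd 1.195 act 1.195 mz 0.145 F [-1.5  4.8  2.8]
lug 12 23.31044964874909
15.323492988842158 26.675
```

View pics/end.png

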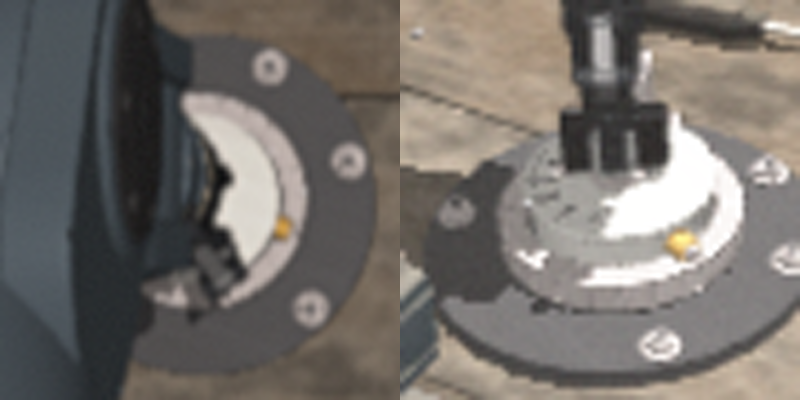

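The picture shows the bar gripped (centre of right half), with the lug partly visible behind the gripper at (645,75). It is largely hidden, so the 23.3° reading is biased. Torque is on the far side of the click 3 jump and steady, so I'm handing in.

```bash
python3 -c "
from bench import *
manip.job_done(); print(get_time_s())"
```

```text
the job is handed in; nothing more can be done
the job is handed in; nothing more can be done
```

The collar is locked and the index knob is held at the third click in the gripper; I handed the job in at about 27 s of the 51 s allowed.

- **Collar:** I pinched the lug and turned it clockwise from about 80° until it met the stop at 26°. The push there rose to 17 N with no further movement. After I let go, the camera measured the lug at 26.1°, still home.
- **Knob:** I turned it in one grasp and felt the torque jumps of clicks 1, 2 and 3 near 0.38, 0.79 and 1.19 rad of tool turn. I went no further than 1.215 rad, short of the next lobe at 1.4, then eased back to 1.195 rad. The grip stayed steady at 15.3 mm on the bar.

**Checks that disagreed or could not be made:**
- **Lug angle:** the last camera reading was 23.3°, from only 12 points with the lug mostly hidden behind the gripper. I judged it biased, since nothing touched the lug after the 26.1° reading.
- **Pointer:** the gripper hid the pointer and the three-dot tick, so click 3 rests on feel and turn angle alone.
- **Side force and torque:** about 5 N of side force remained on the knob from a small centring error. The torque readings were noisy, about 0.11 to 0.15 N m at the end.
- **Other tools:** I did not compare before and after pictures of the spanner, tape measure and screwdriver, but the arm never worked near them.

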